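Unpack the kitchen carton

TASK

Swing both flaps of the small cardboard carton open and leave them folded well back, leaning clearly outwards past upright. Then unpack it by type: lay the spatula flat inside the long utensil tray and stand the glass jar upright inside the square tray. Set the jar down without dropping it, keep it from tipping at any time, and leave the paella pan, the mortar and the lid clamp where they are.

Things in the scene. Friction and masses are not known exactly. Their poses are not given: they have to be found in the camera images.
- carton: Open-topped brown cardboard carton, 220 x 220 mm outside, walls and floor 5 mm thick, rim 80 mm high; fixed to the slab. Origin: centre of its underside; z up. Two flaps are hinged along the tops of its +y and -y walls (its own axes). On its floor inside: the spatula on one y side, the jar on the other (either way round), about 44 mm from the middle.
- flap_left (a joint): Angle of the flap on the carton's +y wall, rad: 0 lies level over the carton, 1.57 upright, 2.6 is the outward stop. Starts ajar, 0.45 to 0.85. Light friction in the crease (about 0.06 N m): it stays where it is left.
- flap_right (a joint): The same for the flap on the carton's -y wall.
- flap_left_hinge (a point): Middle of the hinge line of the +y flap (in the board's mid-plane), at carton (0, +110, 82.5) mm.
- flap_right_hinge (a point): Middle of the hinge line of the -y flap, at carton (0, -110, 82.5) mm.
- flap_left_notch (a point): Middle of the notch's inner edge on the +y flap, 80 mm from the hinge, in the board's mid-plane; moves with the flap. The flap is a 5 mm board, 214 mm wide along carton x, reaching 100 mm from the hinge, with a finger notch 60 mm wide and 20 mm deep in the middle of its free edge. Closed, the two free edges would stand 20 mm apart.
- flap_right_notch (a point): The same on the -y flap.
- jar: Closed twist-cap glass jar of grey tint with a steel cap, 56 mm in diameter, 75 mm high, about 0.22 kg. Origin: centre of its underside; z up its axis. Stands upright on the carton floor.
- spatula: Grey silicone spatula, 165 mm long, lying flat, its x axis along its length and roughly along the carton's x: handle from x = -82 to +27 mm, 20 mm wide, 18 mm high; blade from +27 to +82 mm, 50 mm wide, 10 mm high; about 0.09 kg. Origin: on its underside, on the handle, within 10 mm of the centre of mass; z up.
- utensil_tray: Long steel tray for utensils, 220 (its x) x 100 (its y) mm outside, 35 mm high, walls and floor 5 mm; fixed. Origin: centre of its underside. Stands to the left or right of the carton.
- jar_tray: Square steel tray for jars, 120 x 120 mm outside, 30 mm high, walls and floor 5 mm; fixed. Origin: centre of its underside. Stands on the other side of the carton.
- paella_pan: Bystander: steel paella pan, 230 mm across, 42 mm high, two loop handles to its +y and -y (284 mm over them), beyond the carton. Origin: centre of its underside.
- mortar: Bystander: white ceramic mortar, 116 mm across, 75 mm high, its pestle leaning out to 152 mm height, beyond the carton. Origin: centre of its underside.
- lid_clamp: Bystander: stainless clamp (base 90 x 100 mm) holding a 190 mm round pan lid upright, 207 mm high in all, far to the right. Origin: centre of its underside.

How it is judged:
By the outcome, as a careful person would: the job done as asked, in the order asked, and still so for the second after the job is handed in, with the robot touching nothing.
It also fails if it takes over 72 s, if anything falls off the work surface, if the arm or the gripper's body presses on something with over 40 N, if the wrist force passes 120 N, or if a joint passes its speed limit or range.

ROBOT

A 6-joint arm with a two-finger parallel gripper is mounted at the origin on the work surface. World frame = base frame: x ahead of the robot, y to its left, z up, the work surface at z = 0. Lengths are in m, angles in degrees, forces in N, time in s.
With the tool pointing down it reaches from about 0.35 to 0.875 m from the base axis. Payload 4.2 kg.
Tool frame: the origin (TCP) lies midway between the tips of the shut fingers; the grasp point (between the pads) lies 19 mm behind it; z points along the fingers, y is the line along which they close (so a half turn about z gives the same grasp; the last joint's range is limited). The gripper opens to 87 mm and grips with 3 to 60 N. Pads are 19 mm wide; open, the fingers measure 117 mm over their backs; the gripper's body (75 mm by 190 mm) begins 51 mm behind the grasp point.
Start: joints at [-61.043, 22.042, 0.453, 0, -68.411, -14.817], TCP at [0.153, -0.606, 0.223] pointing down, gripper open.
Joint ranges: [-179.83, 179.83], [-69.29, 118.12], [-61.27, 80.66], [-181.25, 117.63], [-171.15, -9.14], [-177.46, 177.46]. Speed limits (degrees/s): [159.86, 159.86, 180, 180, 180, 180].

INTERFACE

Orientations are given as a 3x3 rotation matrix whose columns are the frame's x, y, z axes.
In Python, from station import * gives the robot as it stands.
- The arm moves only by the tool move_arm, never from a script. Its argument "targets" is text: rows parted by semicolons, each of 4 numbers parted by spaces: the shift along the world's x, y, z in units of 25 mm (1.0 is 25 mm), then the turn about the world's z in units of 5 degrees (1.0 is 5 degrees). In form: tx ty tz spin; .... A call has 1 to 10 rows; each row shifts and turns the commanded pose from where the row before left it; what a row does not reach is not made up. A row lasts 1/12 s, in which the tool goes at most 41.7 mm and 7.16 degrees, less where a joint would pass 70% of its speed; a pose out of reach is approached as far as the arm can. A call is refused whole if a number of a shift passes 1 or a number of a turn 1, either way. A call with a gripper value outside its range is refused whole. "gripper" is the finger opening in mm, from 0 to 87, set as the call begins (left out, the last holds). The fingers move at their own pace and stop on an object; the grip force is fixed at half the most. Time passes only in rows, so rows that do not move let the fingers close. It gives the time, the measured TCP pose, the force, the opening and the grip force at its end, in the units of the state.
- sense(): the state, without advancing time (a new reading comes with each control period).
- capture(name): name is "side" or "top"; returns a dict with "image" (384x512x3 uint8, blue, green, red), "fx", "fy", "cx", "cy" (pixels), "D" ([k1, k2, p1, p2, k3] as OpenCV has them; the pictures are not rectified), "world_from_camera" (4x4, takes a point from camera to world coordinates). Camera axes: x right, y up, looking along -z (the intrinsics and any distortion apply to the point x, -y, -z); pixel columns grow to the right and rows downward; lengths in m; the calibration is good to about 2 mm. A picture is of the moment at which its call begins. There is no depth.
- finish_job(): hands the job in; it is judged then, once.
The state is a dict: "time_s": time; "joints": joint angles; "joint_velocities": joint speeds; "effort": joint torques, N m; "tcp_pos": TCP position; "ee_rot": TCP orientation; "wrist_force": force on the tool from outside, world axes, zero at the start; "moment": the same for the moment, N m; "gripper_width": opening from 0.0 (shut) to 1.0 (fully open); "gripper_force": force on a finger pad.
Only numpy, scipy, OpenCV 4.12 (cv2) and the standard library are available. Lean on these libraries where they do the work, as an engineer would, in place of code of your own. Each camera call takes 0.05 s, during which the arm holds its last target. There are 200 camera calls.

## Working session

There is one attempt and no reset: what is moved stays moved. The work goes in short steps, Python scripts to look and compute and a tool call to move; the robot and the scene stay as the last step left them, time stands still between calls to the robot, and variables do not carry over. Pictures are saved under pics/ and viewed, at most 13 in all, crops included, and the job is handed in when it is done.

Besides the shell and the picture viewer there is one more tool, called after ">>>" by a JSON object that holds its "fn" and its "kwargs". move_arm: Moves the arm, as the interface text tells. Its arguments: {"type":"object","properties":{"targets":{"type":"string"},"gripper":{"type":"number"}},"required":["targets"]}

```bash
mkdir -p pics; ls; python3 - <<'E'
from station import *
import cv2,numpy as np
ims=[]
for n in("top","side"):
    c=capture(n); cv2.imwrite(f"pics/{n}0.png",c["image"]); print(n,c["fx"],c["fy"],c["cx"],c["cy"],c["D"]);print(np.round(c["world_from_camera"],4).tolist())
s=sense();print(s["tcp_pos"],s["ee_rot"],s["time_s"])
E
```

```text
pics
top 437.2033706941565 437.2033706941565 256.22652008561687 192.79557884935826 [-0.08998969  0.          0.          0.          0.        ]
[[0.0106, 0.9836, -0.1802, 0.3835], [-0.9999, 0.011, 0.0015, -0.1236], [0.0035, 0.1802, 0.9836, 1.2573], [0.0, 0.0, 0.0, 1.0]]
side 390.24588672218295 390.24588672218295 259.17305905886593 189.80051602214968 [-0.12708255  0.          0.          0.          0.        ]
[[-0.7459, 0.4138, -0.522, -0.0946], [-0.6659, -0.4827, 0.5688, 0.6399], [-0.0166, 0.7718, 0.6356, 0.9049], [0.0, 0.0, 0.0, 1.0]]
[ 0.15258133 -0.60555431  0.22157567] [[-9.69738991e-01 -2.44143398e-01 -5.39271546e-04]
 [-2.44143983e-01  9.69737225e-01  1.85199461e-03]
 [ 7.07994358e-05  1.92761128e-03 -9.99998140e-01]] 0.1
```

View pics/top0.png

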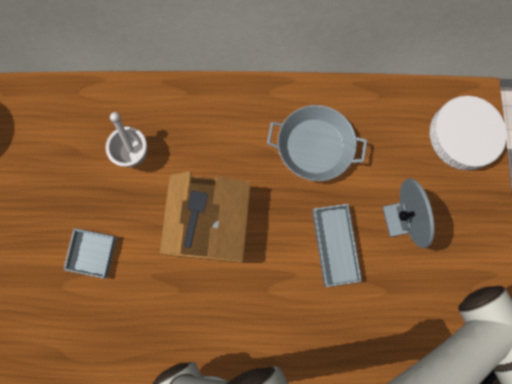

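View pics/side0.png

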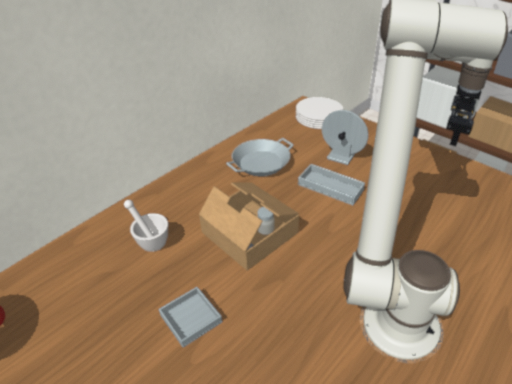

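The top view shows the carton at about (205,220), its spatula at (195,218) and the jar peeking out at (214,225). The square tray is at (90,253) and the utensil tray at (338,245). In the side view the carton is at (250,225) and the jar cap at (265,213). Next I'll zoom in on the carton.

```bash
cat > h.py <<'E'
from station import *
import cv2,numpy as np
def ray(c,uv):
    K=np.array([[c["fx"],0,c["cx"]],[0,c["fy"],c["cy"]],[0,0,1.]])
    p=cv2.undistortPoints(np.array(uv,float).reshape(-1,1,2),K,np.array(c["D"],float)).reshape(-1,2)
    d=np.c_[p[:,0],-p[:,1],-np.ones(len(p))]
    T=np.array(c["world_from_camera"]); return T[:3,3],d@T[:3,:3].T
def plane(c,uv,z):
    o,d=ray(c,uv); return o+d*((z-o[2])/d[:,2])[:,None]
def px(c,P):
    T=np.linalg.inv(np.array(c["world_from_camera"])); q=np.atleast_2d(P)@T[:3,:3].T+T[:3,3]
    q=q*[1,-1,-1]; K=np.array([[c["fx"],0,c["cx"]],[0,c["fy"],c["cy"]],[0,0,1.]])
    return cv2.projectPoints(q,np.zeros(3),np.zeros(3),K,np.array(c["D"],float))[0].reshape(-1,2)
E
python3 - <<'E'
from h import *
t=cv2.imread("pics/top0.png");s=cv2.imread("pics/side0.png")
a=cv2.resize(t[160:275,150:260],None,fx=5,fy=5,interpolation=cv2.INTER_CUBIC)
cv2.imwrite("pics/tc.png",a)
b=cv2.resize(s[175:270,190:310],None,fx=6,fy=6,interpolation=cv2.INTER_CUBIC)
cv2.imwrite("pics/sc.png",b)
c=capture("top")
hsv=cv2.cvtColor(t,cv2.COLOR_BGR2HSV)
m=(hsv[...,1]<110).astype(np.uint8)*255; m[:90]=0
cs,_=cv2.findContours(m,cv2.RETR_EXTERNAL,cv2.CHAIN_APPROX_NONE)
for k in cs:
    if cv2.contourArea(k)<300: continue
    r=cv2.minAreaRect(k); p=plane(c,cv2.boxPoints(r),0.03)[:,:2]
    print(np.round(r[0]),cv2.contourArea(k),"ctr",p.mean(0).round(3),"edges",np.linalg.norm(p[1]-p[0]).round(3),np.linalg.norm(p[2]-p[1]).round(3),"dir",np.degrees(np.arctan2(*(p[1]-p[0])[::-1])).round(1))
E
```

```text
[220. 372.] 1469.5 ctr [ 0.114 -0.034] edges 0.36 0.055 dir -89.1
[450. 335.] 6546.5 ctr [ 0.214 -0.67 ] edges 0.258 0.361 dir -1.4
[ 90. 253.] 1914.0 ctr [0.431 0.343] edges 0.127 0.133 dir -8.9
[337. 245.] 2980.5 ctr [ 0.464 -0.353] edges 0.111 0.227 dir -80.2
[193. 219.] 608.5 ctr [0.532 0.052] edges 0.165 0.053 dir -10.3
[409. 215.] 2263.0 ctr [ 0.551 -0.563] edges 0.145 0.204 dir -75.4
[127. 140.] 1481.5 ctr [0.762 0.257] edges 0.162 0.131 dir -3.6
[317. 142.] 5230.0 ctr [ 0.766 -0.302] edges 0.244 0.267 dir -48.7
[470. 139.] 5002.0 ctr [ 0.784 -0.768] edges 0.267 0.313 dir -87.9
```

View pics/tc.png

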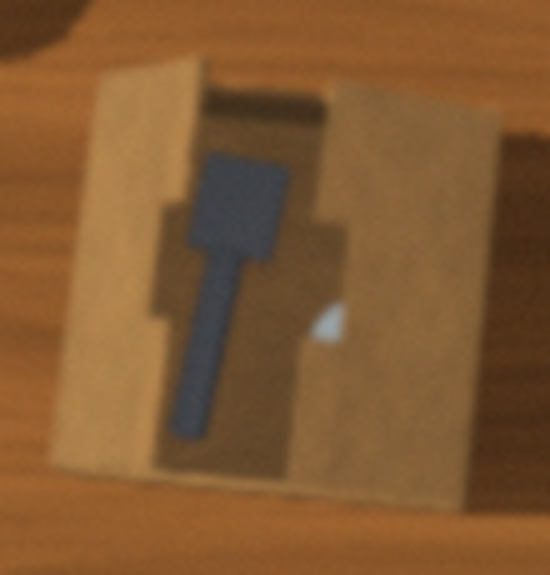

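View pics/sc.png

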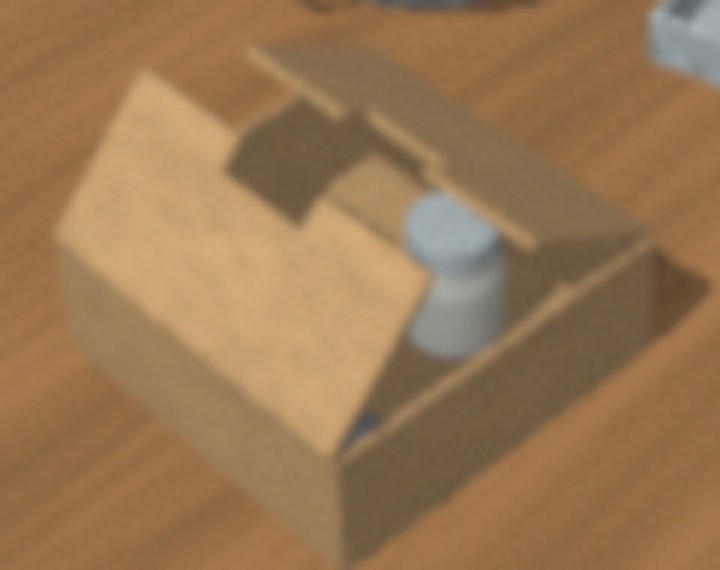

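The top crop shows the left hinge edge from (52,467) to (100,70) and the right one from (463,508) to (500,125). The left notch edge is at x≈158 and the right one at x≈346, both at y≈262. In the side crop the jar cap is centred at (455,228).

```bash
python3 - <<'E'
from h import *
t=capture("top");s=capture("side")
f=lambda a:np.array(a)/5+[150,160]
g=lambda a:np.array(a)/6+[190,175]
L=plane(t,f([(52,467),(100,70)]),.0825)[:,:2];R=plane(t,f([(463,508),(500,125)]),.0825)[:,:2]
print(L.round(3),R.round(3))
for e in(L,R):
    d=e[1]-e[0];print("len",np.linalg.norm(d).round(3),"yaw",np.degrees(np.arctan2(d[1],d[0])).round(2))
C=(L.mean(0)+R.mean(0))/2;print("C",C.round(3),"gap",np.linalg.norm(L.mean(0)-R.mean(0)).round(3))
front=plane(t,f([(52,467),(463,508)]),.08)[:,:2];d=front[0]-front[1];print("front yaw",np.degrees(np.arctan2(-d[0],d[1])).round(2))
# side: rim front corner, bottoms
print("side hinge L",plane(s,g([(58,238),(335,462)]),.0825).round(3).tolist(),"right near",plane(s,g([(650,240)]),.08).round(3).tolist())
print("jar side",plane(s,g([(455,222)]),.08).round(3))
yaw=np.radians(-7);ux=np.array([np.cos(yaw),np.sin(yaw)]);uy=np.array([-ux[1],ux[0]])
j=plane(s,g([(455,222)]),.08)[0,:2]-C;print("jar carton",(j@ux).round(3),(j@uy).round(3))
# notch: intersect top ray with plane carton x=const? solve angle
for nm,uv,sg in(("L",(158,262),1),("R",(346,270),-1)):
    o,d=ray(t,f([uv]));d=d[0]
    best=min(((abs(np.hypot(sg*110-((o+d*((z-o[2])/d[2]))[:2]-C)@uy*1000,z*1000-82.5)-80),z) for z in np.arange(.083,.163,.0005)))
    p=o+d*((best[1]-o[2])/d[2]); print(nm,best,p.round(3),"ang",np.arctan2(best[1]*1000-82.5,sg*(sg*110-((p[:2]-C)@uy*1000))).round(2))
sp=plane(t,f([(190,437),(248,160)]),.018)[:,:2];q=(sp-C);print("spat ends",sp.round(3),"carton",np.c_[q@ux,q@uy].round(3))
sp=plane(t,f([(192,437),(226,250)]),.023)[:,:2];d=sp[1]-sp[0];print("handle",sp.round(3),np.degrees(np.arctan2(d[1],d[0])))
# tray bases
for nm,z in(("floor",.005),):
    pass
E
```

```text
[[0.431 0.129]
 [0.649 0.113]] [[ 0.412 -0.091]
 [ 0.62  -0.108]]
len 0.219 yaw -4.25
len 0.209 yaw -4.67
C [0.528 0.011] gap 0.222
front yaw -4.83
side hinge L [[0.64, 0.114, 0.083], [0.427, 0.132, 0.083]] right near [[0.41, -0.086, 0.08]]
jar side [[ 0.495 -0.031  0.08 ]]
jar carton -0.028 -0.045
L (np.float64(0.07254706985040116), np.float64(0.14150000000000007)) [0.534 0.067 0.142] ang 0.83
R (np.float64(0.03356572835186), np.float64(0.11850000000000004)) [ 0.534 -0.029  0.119] ang 0.47
spat ends [[0.452 0.066]
 [0.611 0.038]] carton [[-0.083  0.045]
 [ 0.079  0.037]]
handle [[0.451 0.064]
 [0.558 0.048]] -8.342462650008915
```

Measured so far:
- **Carton:** centre (0.527, 0.011), yaw -4.7°.
- **Flaps:** left about 0.83 rad, right about 0.47 rad.
- **Jar:** at about (0.495, -0.031).

I'll shut the fingers and move over the gap between the flaps.

>>> {"fn": "move_arm", "kwargs": {"targets": "0.58 0.96 0 -0.375;0.58 0.96 0 -0.375;0.58 0.96 0 -0.375;0.58 0.96 0 -0.375;0.58 0.96 0 -0.375;0.58 0.96 0 -0.375;0.58 0.96 0 -0.375;0.58 0.96 0 -0.375;0.58 0.96 0 -0.375;0.58 0.96 0 -0.375", "gripper": 0}}

```text
time_s: 1.08
tcp_pos: [0.2981, -0.3648, 0.2226]
ee_rot: [[-0.997, 0.082, 0.0], [0.082, 0.997, -0.0], [-0.0, -0.0, -1.0]]
wrist_force: [0.4, -0.4, 0.5]
gripper_width: 0.326
gripper_force: 0.0
```

>>> {"fn": "move_arm", "kwargs": {"targets": "0.58 0.96 0 0;0.58 0.96 0 0;0.58 0.96 0 0;0.58 0.96 0 0;0.58 0.96 0 0;0.58 0.96 0 0;0.58 0.96 0 0;0.58 0.96 0 0;0.58 0.96 0 0;0.58 0.96 0 0"}}

```text
time_s: 1.92
tcp_pos: [0.4432, -0.1247, 0.2227]
ee_rot: [[-0.997, 0.08, 0.0], [0.08, 0.997, 0.0], [-0.0, 0.0, -1.0]]
wrist_force: [0.3, -0.1, 0.1]
gripper_width: 0.003
gripper_force: 0.0
```

>>> {"fn": "move_arm", "kwargs": {"targets": "0.58 0.96 0 0;0.58 0.96 0 0;0.58 0.96 0 0;0.58 0.96 0 0;0.58 0.96 0 0;0.5 0.8 0 0;0 0 0 0;0 0 0 0"}}

```text
time_s: 2.58
tcp_pos: [0.5278, 0.0148, 0.2221]
ee_rot: [[-0.997, 0.079, -0.001], [0.079, 0.997, -0.0], [0.001, -0.0, -1.0]]
wrist_force: [0.1, -0.7, -0.0]
gripper_width: 0.005
gripper_force: 0.0
```

>>> {"fn": "move_arm", "kwargs": {"targets": "0 0.25 -0.6 0;0 0 -0.7 0;0 0 -0.7 0;0 0 -0.7 0;0 0 -0.7 0;0 0 -0.6 0;0.02 0.3 0 0;0.03 0.4 0.05 0;0.03 0.4 0.05 0;0.03 0.4 0.05 0"}}

```text
time_s: 3.42
tcp_pos: [0.5313, 0.0588, 0.1279]
ee_rot: [[-0.997, 0.08, 0.003], [0.08, 0.997, 0.001], [-0.003, 0.001, -1.0]]
wrist_force: [-0.7, -3.8, 4.7]
gripper_width: 0.003
gripper_force: 3.8
```

>>> {"fn": "move_arm", "kwargs": {"targets": "0.04 0.4 0.05 0;0.04 0.4 0.05 0;0.04 0.4 0 0;0.04 0.4 0 0;0.04 0.4 0 0;0.04 0.4 0 0;0.04 0.4 0 0;0.03 0.4 0 0;0 0 0 0"}}

```text
time_s: 4.17
tcp_pos: [0.5384, 0.1397, 0.1283]
ee_rot: [[-0.997, 0.079, 0.0], [0.079, 0.997, 0.0], [-0.0, 0.0, -1.0]]
wrist_force: [0.5, 0.3, -0.2]
gripper_width: 0.006
gripper_force: 0.0
```

>>> {"fn": "move_arm", "kwargs": {"targets": "0.02 0.25 -0.15 0;0.02 0.25 -0.15 0;0 0 0 0;-0.04 -0.7 0.1 0;-0.07 -0.9 0 0;-0.07 -0.9 0 0;-0.07 -0.9 -0.1 0;-0.07 -0.9 -0.3 0;-0.06 -0.7 -0.3 0;-0.03 -0.4 0 0"}}

```text
time_s: 5.0
tcp_pos: [0.5275, 0.0134, 0.1049]
ee_rot: [[-0.997, 0.083, -0.003], [0.083, 0.997, -0.0], [0.003, -0.001, -1.0]]
wrist_force: [0.1, 0.5, -0.5]
gripper_width: 0.007
gripper_force: 0.0
```

>>> {"fn": "move_arm", "kwargs": {"targets": "-0.03 -0.4 0 0;-0.03 -0.4 0 0;-0.03 -0.4 0.1 0;-0.03 -0.4 0.2 0;-0.03 -0.4 0.2 0;-0.03 -0.4 0.2 0;-0.03 -0.4 0.1 0;-0.03 -0.4 0 0;-0.03 -0.4 0 0;-0.03 -0.4 0 0"}}

```text
time_s: 5.83
tcp_pos: [0.5215, -0.0855, 0.1266]
ee_rot: [[-0.997, 0.08, 0.001], [0.08, 0.997, 0.0], [-0.001, 0.0, -1.0]]
wrist_force: [-0.9, 0.8, 0.4]
gripper_width: 0.004
gripper_force: 0.5
```

>>> {"fn": "move_arm", "kwargs": {"targets": "-0.03 -0.4 0 0;-0.03 -0.4 0 0;-0.03 -0.4 0 0;-0.02 -0.3 -0.15 0;-0.02 -0.25 -0.15 0;0 0 0 0;0.03 0.5 0.4 0;0 0.5 0.9 0;-0.3 0 0.9 0;-0.8 -0.5 0.9 0"}}

```text
time_s: 6.67
tcp_pos: [0.4932, -0.1142, 0.1976]
ee_rot: [[-0.997, 0.076, 0.001], [0.076, 0.997, -0.001], [-0.001, -0.001, -1.0]]
wrist_force: [0.4, -0.7, -0.2]
gripper_width: 0.009
gripper_force: 0.0
```

>>> {"fn": "move_arm", "kwargs": {"targets": "-0.8 -0.9 0.8 0;-0.8 -0.9 0.5 0;-0.8 -0.9 0 0;-0.8 -0.9 0 0;-0.5 -0.9 0 0;0 -0.9 0 0;0 0 0 0", "gripper": 50}}

```text
time_s: 7.25
tcp_pos: [0.3987, -0.253, 0.2298]
ee_rot: [[-0.997, 0.083, 0.001], [0.083, 0.997, -0.002], [-0.001, -0.001, -1.0]]
wrist_force: [0.4, -0.1, 0.3]
gripper_width: 0.449
gripper_force: 0.0
```

```bash
python3 - <<'E'
from h import *
t=capture("top")["image"];s=capture("side")["image"];cv2.imwrite("pics/t1.png",t);cv2.imwrite("pics/s1.png",s)
a=cv2.resize(t[160:275,130:290],None,fx=5,fy=5,interpolation=cv2.INTER_CUBIC)
cv2.imwrite("pics/t1c.png",a)
b=cv2.resize(s[165:275,180:320],None,fx=5,fy=5,interpolation=cv2.INTER_CUBIC)
cv2.imwrite("pics/s1c.png",b)
E
```

```text
(no output)
```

View pics/t1c.png

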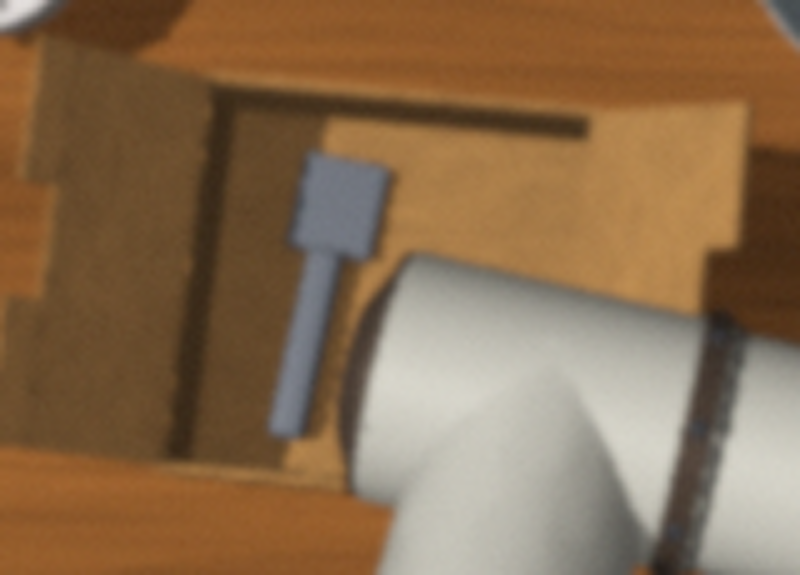

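View pics/s1c.png

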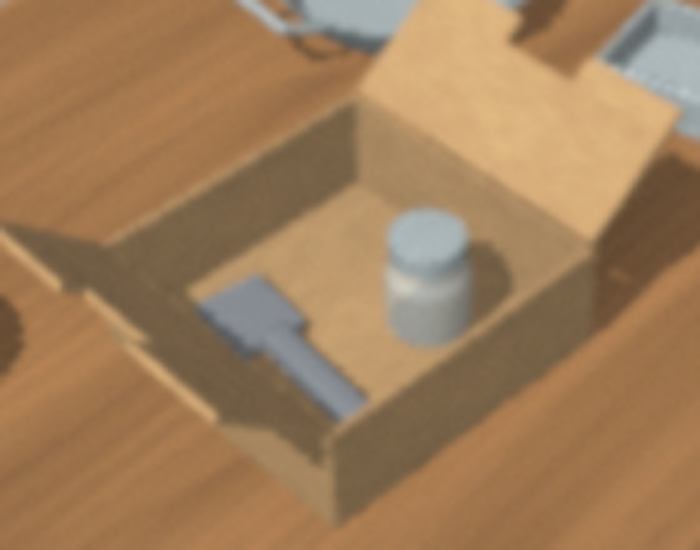

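Both flaps lean well outwards past upright, the spatula is fully visible, and the jar still stands. Next I'll measure the spatula and recheck the jar and trays.

```bash
python3 - <<'E'
from h import *
t=capture("top");s=capture("side");im=cv2.imread("pics/t1.png")
h=cv2.cvtColor(im,cv2.COLOR_BGR2HSV); m=((h[...,1]<110)|(h[...,0]>90)).astype(np.uint8); m[:160]=0;m[275:]=0;m[:,:178]=0;m[:,212:]=0
n,l,st,ce=cv2.connectedComponentsWithStats(m)
print([(st[i].tolist()) for i in range(1,n)])
k=max(range(1,n),key=lambda i:st[i,4]) ; v,u=np.where(l==k)
b=v<209
P=plane(t,np.c_[u,v],.015)[:,:2]
hd=P[v>213]; mu=hd.mean(0);d=np.linalg.svd(hd-mu)[2][0];d*=np.sign(d[0]);print("handle mean",mu.round(4),"yaw",np.degrees(np.arctan2(d[1],d[0])).round(2),"n",len(hd))
a=(P-mu)@d;w=(P-mu)@[-d[1],d[0]];print("len",np.ptp(a).round(3),"blade w",np.ptp(w).round(3))
e0=mu+d*(a.min());e1=mu+d*a.max();print("ends",e0.round(3),e1.round(3),"mid/origin",((e0+e1)/2).round(3))
# side ends check
g=lambda a:np.array(a)/5+[180,165]
print("side: handle far end top",plane(s,g([(350,402)]),.023).round(3),"blade tip mid",plane(s,g([(228,287)]),.013).round(3))
print("jar cap",plane(s,g([(429,234)]),.08).round(3),"base",plane(s,g([(428,322)]),.005).round(3))
# trays by rim: side view
si=cv2.imread("pics/side0.png");hs=cv2.cvtColor(si,cv2.COLOR_BGR2HSV);m=(hs[...,1]<110).astype(np.uint8)
for c,mm in((s,m),(t,(cv2.cvtColor(cv2.imread("pics/top0.png"),cv2.COLOR_BGR2HSV)[...,1]<110).astype(np.uint8))):
    cs,_=cv2.findContours(mm,0,1)
    for k in cs:
        if not 900<cv2.contourArea(k)<6000: continue
        q=plane(c,k.reshape(-1,2),.02)[:,:2].astype(np.float32);r=cv2.minAreaRect(q*1000)
        if .3<r[0][0]/1000<.52 and -.5<r[0][1]/1000<.45: print("tray",np.round(r[0]),np.round(r[1]),round(r[2],1))
E
```

```text
[[183, 189, 25, 59, 707], [198, 211, 14, 64, 601]]
handle mean [0.5004 0.062 ] yaw -11.08 n 304
len 0.168 blade w 0.054
ends [0.452 0.072] [0.616 0.039] mid/origin [0.534 0.055]
side: handle far end top [[0.474 0.067 0.023]] blade tip mid [[0.61  0.039 0.013]]
jar cap [[ 0.495 -0.031  0.08 ]] base [[ 0.495 -0.029  0.005]]
tray [428. 348.] [131. 143.] 80.2
tray [ 463. -351.] [242. 154.] 8.5
tray [431. 347.] [133. 125.] 80.2
tray [ 465. -354.] [227. 111.] 8.5
```

```bash
python3 - <<'E'
from h import *
s=capture("side");st=sense();R=np.array(st["ee_rot"]);p=np.array(st["tcp_pos"])
P=[p]+[p-R[:,2]*.07+R[:,i]*k for i in(0,1) for k in(-.095,.095,-.0375,.0375)]+[p-R[:,2]*.26]
q=px(s,P);print(q.round(0).tolist())
im=s["image"].copy()
x0,y0=np.maximum(q.min(0).astype(int)-25,0);x1,y1=q.max(0).astype(int)+25
b=cv2.resize(im[y0:y1,x0:x1],None,fx=4,fy=4)
for i,c in enumerate(q):
    col=[(0,0,255)]+[(0,255,0)]*4+[(255,0,0)]*4+[(0,255,255)]
    cv2.circle(b,tuple(int(v) for v in (c-[x0,y0])*4),5,col[i],-1)
print(b.shape);cv2.imwrite("pics/g.png",b[:600,:800])
E
```

```text
[[336.0, 153.0], [314.0, 122.0], [365.0, 146.0], [328.0, 129.0], [348.0, 139.0], [357.0, 123.0], [318.0, 146.0], [346.0, 129.0], [330.0, 138.0], [345.0, 73.0]]
(520, 404, 3)
```

View pics/g.png

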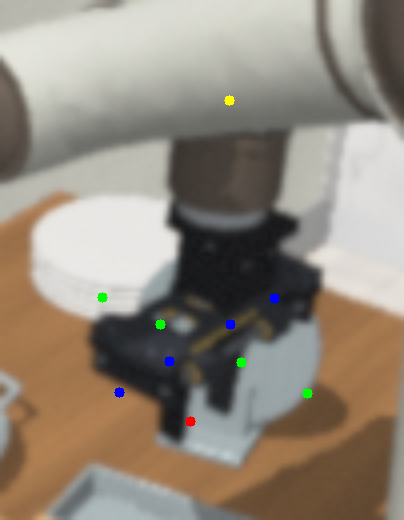

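The hand's wide side (190 mm) runs along the closing line. Gripping the handle where it lies would press the hand on the left flap. So I'll first slide the spatula towards the carton's middle, using shut fingers turned 90°.

>>> {"fn": "move_arm", "kwargs": {"targets": "0.31 0.735 0 1;0.31 0.735 0 1;0.31 0.735 0 1;0.31 0.735 0 1;0.31 0.735 0 1;0.31 0.735 0 1;0.31 0.735 0 1;0.31 0.735 0 1;0.31 0.735 0 1;0.31 0.735 0 1", "gripper": 0}}

```text
time_s: 8.33
tcp_pos: [0.4767, -0.0653, 0.229]
ee_rot: [[-0.698, -0.716, 0.0], [-0.716, 0.698, 0.0], [-0.0, -0.0, -1.0]]
wrist_force: [0.5, 0.1, -0.3]
gripper_width: 0.011
gripper_force: 0.0
```

>>> {"fn": "move_arm", "kwargs": {"targets": "0.31 0.735 0 1;0.31 0.735 0 1;0.31 0.735 0 1;0.31 0.735 0 1;0.31 0.735 0 1;0.31 0.735 0 1;0.31 0.735 0 1;0.31 0.735 0 1;0 0 0 0"}}

```text
time_s: 9.08
tcp_pos: [0.5395, 0.0833, 0.2286]
ee_rot: [[-0.074, -0.997, 0.001], [-0.997, 0.074, 0.0], [-0.0, -0.001, -1.0]]
wrist_force: [0.2, 0.1, 0.8]
gripper_width: 0.005
gripper_force: 0.0
```

>>> {"fn": "move_arm", "kwargs": {"targets": "0 -0.2 -0.9 0;0 0 -0.9 0;0 0 -0.9 0;0 0 -0.9 0;0 0 -0.9 0;0 0 -0.9 0;0 0 -0.9 0;0 0 -0.7 0;0 0 -0.4 0;0 0 0 0"}}

```text
time_s: 9.92
tcp_pos: [0.5367, 0.0744, 0.0417]
ee_rot: [[-0.081, -0.997, -0.005], [-0.997, 0.081, -0.002], [0.002, 0.005, -1.0]]
wrist_force: [0.2, 0.2, -0.2]
gripper_width: 0.004
gripper_force: 0.0
```

>>> {"fn": "move_arm", "kwargs": {"targets": "0 0 -0.4 0;0 0 -0.3 0;0 0 -0.2 0;0 0 -0.15 0;0 0 0 0"}}

```text
time_s: 10.33
tcp_pos: [0.539, 0.0751, 0.0176]
ee_rot: [[-0.08, -0.997, 0.001], [-0.997, 0.08, 0.001], [-0.001, -0.001, -1.0]]
wrist_force: [0.6, 0.0, 0.2]
gripper_width: 0.005
gripper_force: 0.3
```

>>> {"fn": "move_arm", "kwargs": {"targets": "0 0 -0.15 0;-0.02 -0.2 0 0;-0.02 -0.25 0 0;-0.02 -0.25 0 0;-0.02 -0.25 0 0;-0.02 -0.25 0 0;-0.02 -0.2 0 0;-0.01 -0.1 0 0;0 0 0 0"}}

```text
time_s: 11.08
tcp_pos: [0.535, 0.0364, 0.0138]
ee_rot: [[-0.081, -0.997, -0.0], [-0.997, 0.081, -0.0], [0.0, 0.0, -1.0]]
wrist_force: [-0.5, 0.9, -0.3]
gripper_width: 0.004
gripper_force: 0.0
```

>>> {"fn": "move_arm", "kwargs": {"targets": "0.02 0.2 0.1 0;0 0 0.8 0;0 0 0.9 0;0 0 0.9 -1;-0.3 0 0.9 -1;-0.8 0 0.9 -1;-0.9 0 0.9 -1;-0.9 0 0.5 -1;-0.9 0 0 -1;-0.9 0 0 -1"}}

```text
time_s: 11.92
tcp_pos: [0.4178, 0.0428, 0.1626]
ee_rot: [[-0.641, -0.768, 0.003], [-0.768, 0.641, 0.001], [-0.003, -0.001, -1.0]]
wrist_force: [-0.3, 0.8, 0.3]
gripper_width: 0.004
gripper_force: 0.0
```

>>> {"fn": "move_arm", "kwargs": {"targets": "-0.6 -0.9 0 -1;0 -1 0 -1;0 -1 0 -1;0 -1 0 -1;0 -1 0 -1;0 -1 0 -1;0 -1 0 -1;0 -0.5 0 -1;0 0 0 -1;0 0 0 -1", "gripper": 50}}

```text
time_s: 12.75
tcp_pos: [0.4032, -0.1433, 0.1615]
ee_rot: [[-1.0, -0.001, 0.0], [-0.001, 1.0, -0.0], [-0.0, -0.0, -1.0]]
wrist_force: [0.5, -0.1, 0.1]
gripper_width: 0.567
gripper_force: 0.0
```

```bash
python3 - <<'E'
from h import *
t=capture("top")["image"];s=capture("side")["image"];cv2.imwrite("pics/t2.png",t);cv2.imwrite("pics/s2.png",s)
a=cv2.resize(t[170:270,150:250],None,fx=4,fy=4,interpolation=cv2.INTER_CUBIC)
b=cv2.resize(s[175:275,190:290],None,fx=4,fy=4,interpolation=cv2.INTER_CUBIC)
cv2.imwrite("pics/c2.png",np.hstack([a,b]))
E
```

```text
(no output)
```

View pics/c2.png

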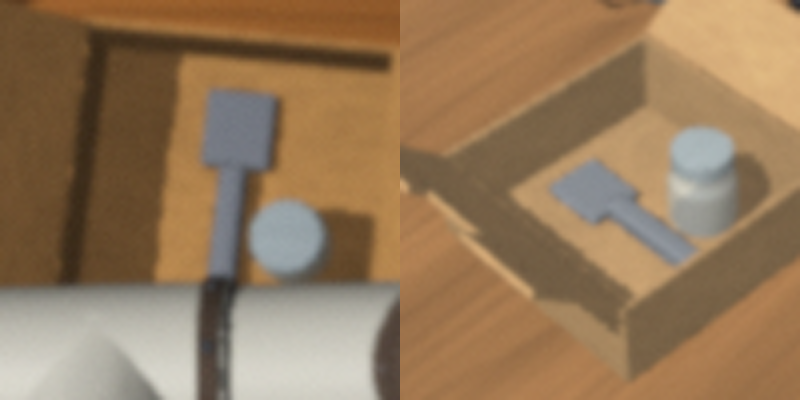

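The spatula now lies nearer the middle; in the left panel its handle runs from (230,168) to (222,275) and its blade is centred at (240,130). The jar cap is centred at (288,238).

```bash
python3 - <<'E'
from h import *
t=capture("top");s=capture("side")
f=lambda a:np.array(a)/4+[150,170]
g=lambda a:(np.array(a)-[400,0])/4+[190,175]
C=np.array([.527,.011]);y=np.radians(-4.7);ux=np.array([np.cos(y),np.sin(y)]);uy=np.array([-ux[1],ux[0]])
def sh(n,P):
    P=P[:,:2];q=P-C;print(n,P.round(4).tolist(),np.c_[q@ux,q@uy].round(4).tolist())
sh("handle",plane(t,f([(231,172),(223,272)]),.023))
sh("blade corners top",plane(t,f([(210,91),(277,94),(203,164),(270,169)]),.015))
sh("side handle end, neck",plane(s,g([(682,250),(621,203)]),.023))
sh("side blade",plane(s,g([(596,160),(550,186),(638,190),(595,220)]),.015))
sh("jar top",plane(t,f([(288,238)]),.08));sh("jar side",plane(s,g([(703,152)]),.08))
E
```

```text
handle [[0.5496, 0.0119], [0.4784, 0.0155]] [[0.0224, 0.0028], [-0.0488, 0.0005]]
blade corners top [[0.6095, 0.0298], [0.6078, -0.0188], [0.5562, 0.0331], [0.5532, -0.0151]] [[0.0807, 0.0255], [0.083, -0.023], [0.0273, 0.0244], [0.0282, -0.0239]]
side handle end, neck [[0.4716, 0.0215], [0.5429, 0.0149]] [[-0.0561, 0.006], [0.0155, 0.0051]]
side blade [[0.5993, -0.0142], [0.6062, 0.033], [0.5485, -0.0108], [0.5512, 0.0368]] [[0.0741, -0.0191], [0.0772, 0.0284], [0.0232, -0.02], [0.022, 0.0277]]
jar top [[0.4975, -0.0342]] [[-0.0257, -0.0474]]
jar side [[0.492, -0.0272]] [[-0.0318, -0.0409]]
```

>>> {"fn": "move_arm", "kwargs": {"targets": "0.4 0.4 0.7 -0.2;0.6 0.7 0.7 -0.2;0.7 0.8 0 -0.2;0.7 0.8 0 -0.2;0.7 0.8 0 -0.12;0.7 0.8 0 0;0.7 0.8 0 0;0.7 0.8 -0.3 0;0.28 0.35 -0.7 0;0 0 -0.6 0", "gripper": 30}}

```text
time_s: 13.78
tcp_pos: [0.5422, 0.0161, 0.1558]
ee_rot: [[-0.998, 0.068, 0.002], [0.068, 0.998, 0.001], [-0.002, 0.001, -1.0]]
wrist_force: [-0.3, -0.3, -0.5]
gripper_width: 0.349
gripper_force: 0.0
```

>>> {"fn": "move_arm", "kwargs": {"targets": "0 0 -0.6 0;0 0 0 0;0 0 0 0"}}

```text
time_s: 14.03
tcp_pos: [0.5398, 0.0137, 0.1409]
ee_rot: [[-0.997, 0.071, -0.002], [0.071, 0.997, -0.001], [0.002, -0.001, -1.0]]
wrist_force: [-0.6, -0.9, 0.6]
gripper_width: 0.346
gripper_force: 0.0
```

Right on target, so I'll descend to z of about 0.016: 125 mm, or 5.0 units.

>>> {"fn": "move_arm", "kwargs": {"targets": "0 0 -0.7 0;0 0 -0.8 0;0 0 -0.8 0;0 0 -0.7 0;0 0 -0.6 0;0 0 -0.5 0;0 0 -0.4 0;0 0 -0.3 0;0 0 -0.2 0;0 0 0 0"}}

```text
time_s: 14.87
tcp_pos: [0.5401, 0.0134, 0.0159]
ee_rot: [[-0.997, 0.073, -0.001], [0.073, 0.997, -0.0], [0.001, -0.0, -1.0]]
wrist_force: [-0.5, -0.1, 0.1]
gripper_width: 0.343
gripper_force: 0.0
```

>>> {"fn": "move_arm", "kwargs": {"targets": "0 0 0 0;0 0 0 0;0 0 0 0;0 0 0 0;0 0 0 0;0 0 0 0", "gripper": 5}}

```text
time_s: 15.37
tcp_pos: [0.5408, 0.0137, 0.017]
ee_rot: [[-0.997, 0.073, 0.002], [0.073, 0.997, 0.0], [-0.001, 0.0, -1.0]]
wrist_force: [-0.6, 1.0, 3.7]
gripper_width: 0.222
gripper_force: 30.0
```

>>> {"fn": "move_arm", "kwargs": {"targets": "0 0 0.3 0;0 0 0.6 0;0 0 0.9 0;0 0 1 0;0 0 1 0;0 0 1 0;0 0 1 0;0 0 1 0;0 0 0.8 0;0 -0.3 0.4 0"}}

```text
time_s: 16.2
tcp_pos: [0.541, 0.0065, 0.2193]
ee_rot: [[-0.997, 0.072, 0.004], [0.072, 0.997, 0.001], [-0.004, 0.001, -1.0]]
wrist_force: [0.7, 0.1, -1.4]
gripper_width: 0.223
gripper_force: 30.0
```

>>> {"fn": "move_arm", "kwargs": {"targets": "-0.2 -0.7 0 0.25;-0.2 -0.9 0 0.3;-0.2 -0.9 0 0.3;-0.2 -0.9 0 0.3;-0.2 -0.9 0 0.3;-0.2 -0.9 0 0.3;-0.2 -0.9 0 0.3;-0.2 -0.9 0 0.3;-0.2 -0.9 0 0.2;-0.2 -0.9 0 0"}}

```text
time_s: 17.03
tcp_pos: [0.4887, -0.2153, 0.2153]
ee_rot: [[-0.989, -0.149, -0.002], [-0.149, 0.989, 0.001], [0.002, 0.001, -1.0]]
wrist_force: [1.0, 1.5, -0.2]
gripper_width: 0.225
gripper_force: 30.0
```

>>> {"fn": "move_arm", "kwargs": {"targets": "-0.2 -0.9 0 0;-0.1 -0.9 0 0;-0.1 -0.9 0 0;-0.08 -0.9 0 0;0 -0.9 0 0;0 -0.7 0 0;0 -0.4 0 0;0 0 0 0;0 0 0 0"}}

```text
time_s: 17.78
tcp_pos: [0.4774, -0.354, 0.2154]
ee_rot: [[-0.989, -0.147, -0.002], [-0.147, 0.989, 0.001], [0.002, 0.002, -1.0]]
wrist_force: [-0.8, 0.6, -1.3]
gripper_width: 0.219
gripper_force: 30.0
```

```bash
python3 - <<'E'
from h import *
t=capture("top")["image"];s=capture("side")["image"];cv2.imwrite("pics/t3.png",t)
a=cv2.resize(t[160:310,140:390],None,fx=2,fy=2,interpolation=cv2.INTER_CUBIC)
b=cv2.resize(s[100:250,190:400],None,fx=2,fy=2,interpolation=cv2.INTER_CUBIC)
cv2.imwrite("pics/c3.png",np.vstack([a[:, :420],b]))
E
```

```text
(no output)
```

View pics/c3.png

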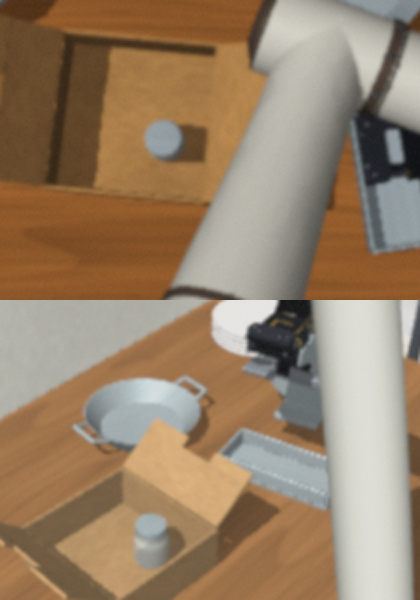

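The spatula is held over the utensil tray, and the carton now holds only the standing jar. I'll lower it.

>>> {"fn": "move_arm", "kwargs": {"targets": "0 0 -0.7 0;0 0 -0.9 0;0 0 -1 0;0 0 -1 0;0 0 -1 0;0 0 -1 0;0 0 -0.8 0;0 0 -0.5 0;0 0 -0.3 0;0 0 0 0"}}

```text
time_s: 18.72
tcp_pos: [0.4774, -0.3528, 0.0348]
ee_rot: [[-0.989, -0.15, -0.003], [-0.15, 0.989, 0.001], [0.003, 0.002, -1.0]]
wrist_force: [-0.2, 0.4, -1.7]
gripper_width: 0.221
gripper_force: 30.0
```

>>> {"fn": "move_arm", "kwargs": {"targets": "0 0 -0.3 0;0 0 -0.2 0;0 0 -0.1 0;0 0 -0.06 0;0 0 0 0"}}

```text
time_s: 19.13
tcp_pos: [0.4782, -0.354, 0.0198]
ee_rot: [[-0.989, -0.148, 0.0], [-0.148, 0.989, -0.0], [-0.0, -0.0, -1.0]]
wrist_force: [-0.0, 0.4, -0.8]
gripper_width: 0.223
gripper_force: 30.0
```

>>> {"fn": "move_arm", "kwargs": {"targets": "0 0 -0.1 0;0 0 0 0"}}

```text
time_s: 19.3
tcp_pos: [0.4782, -0.354, 0.0172]
ee_rot: [[-0.989, -0.148, 0.0], [-0.148, 0.989, 0.0], [-0.0, 0.0, -1.0]]
wrist_force: [0.4, 0.2, -1.7]
gripper_width: 0.225
gripper_force: 30.0
```

>>> {"fn": "move_arm", "kwargs": {"targets": "0 0 0 0;0 0 0 0;0 0 0 0;0 0 0.4 0;0 0 0.9 0;0 0 1 0;0 0 1 0;0 0 1 0;0 0 1 0;0 0 1 0", "gripper": 36}}

```text
time_s: 20.13
tcp_pos: [0.4781, -0.354, 0.1773]
ee_rot: [[-0.989, -0.149, 0.001], [-0.149, 0.989, -0.001], [-0.001, -0.001, -1.0]]
wrist_force: [-0.2, -0.5, 0.1]
gripper_width: 0.415
gripper_force: 0.0
```

>>> {"fn": "move_arm", "kwargs": {"targets": "0 0 1 0;0 0.4 0.8 1;0 0.8 0.3 1;0 1 0 1;0 1 0 1;0 1 0 1;0.1 1 0 1;0.1 1 0 1;0.1 1 0 1;0.1 1 0 1", "gripper": 87}}

```text
time_s: 20.97
tcp_pos: [0.4881, -0.1479, 0.2285]
ee_rot: [[-0.591, -0.807, 0.002], [-0.807, 0.591, -0.0], [-0.001, -0.001, -1.0]]
wrist_force: [-0.0, 0.3, 0.5]
gripper_width: 0.986
gripper_force: 0.0
```

>>> {"fn": "move_arm", "kwargs": {"targets": "0.1 1 0 1;0.1 1 0 1;0.06 1 0 1;0 0.7 0 1;0 0.5 0 1;0 0.3 0 1;0 0.1 0 0.4;0 0 0 0;0 0 0 0"}}

```text
time_s: 21.72
tcp_pos: [0.4947, -0.034, 0.2281]
ee_rot: [[-0.078, -0.997, 0.001], [-0.997, 0.078, 0.0], [-0.0, -0.001, -1.0]]
wrist_force: [-0.0, 0.1, -0.4]
gripper_width: 1.0
gripper_force: 0.0
```

>>> {"fn": "move_arm", "kwargs": {"targets": "0 0.12 -0.7 0;0 0 -0.9 0;0 0 -1 0;0 0 -1 0;0 0 -1 0;0 0 -1 0;0 0 -0.8 0;0 0 -0.6 0;0 0 -0.4 0;0 0 -0.3 0"}}

```text
time_s: 22.55
tcp_pos: [0.4943, -0.0316, 0.0339]
ee_rot: [[-0.079, -0.997, -0.001], [-0.997, 0.079, -0.0], [0.001, 0.001, -1.0]]
wrist_force: [0.3, -0.6, 0.3]
gripper_width: 1.0
gripper_force: 0.0
```

>>> {"fn": "move_arm", "kwargs": {"targets": "0 0 -0.1 0;0 0 0 0;0 0 0 0"}}

```text
time_s: 22.8
tcp_pos: [0.4953, -0.0311, 0.0329]
ee_rot: [[-0.078, -0.997, 0.001], [-0.997, 0.078, 0.0], [-0.0, -0.001, -1.0]]
wrist_force: [0.3, 0.7, 0.9]
gripper_width: 1.002
gripper_force: 0.0
```

>>> {"fn": "move_arm", "kwargs": {"targets": "0 0 0 0;0 0 0 0;0 0 0 0;0 0 0 0;0 0 0 0;0 0 0 0", "gripper": 62}}

```text
time_s: 23.3
tcp_pos: [0.4959, -0.0308, 0.0328]
ee_rot: [[-0.077, -0.997, 0.003], [-0.997, 0.077, 0.0], [-0.001, -0.003, -1.0]]
wrist_force: [1.8, 0.5, 0.2]
gripper_width: 0.724
gripper_force: 0.9
```

>>> {"fn": "move_arm", "kwargs": {"targets": "0 0 0 0;0 0 0 0;0 0 0 0;0 0 0 0", "gripper": 45}}

```text
time_s: 23.63
tcp_pos: [0.4956, -0.0308, 0.0326]
ee_rot: [[-0.077, -0.997, 0.002], [-0.997, 0.077, 0.0], [-0.0, -0.002, -1.0]]
wrist_force: [2.4, -0.2, 1.5]
gripper_width: 0.632
gripper_force: 30.0
```

>>> {"fn": "move_arm", "kwargs": {"targets": "0 0 0.2 0;0 0 0.5 0;0 0 0.8 0;0 0 1 0;0 0 1 0;0 0 1 0;0 0 1 0;0 0 1 0;0 0 0.9 0;0 0 0.6 0"}}

```text
time_s: 24.47
tcp_pos: [0.4934, -0.0312, 0.2337]
ee_rot: [[-0.078, -0.997, -0.001], [-0.997, 0.078, 0.0], [-0.0, 0.001, -1.0]]
wrist_force: [0.6, -0.2, -1.8]
gripper_width: 0.634
gripper_force: 30.0
```

>>> {"fn": "move_arm", "kwargs": {"targets": "0 0.3 0.2 -0.1;-0.1 0.6 0 -0.1;-0.15 0.9 0 -0.1;-0.15 0.9 0 -0.1;-0.15 0.9 0 -0.1;-0.15 0.9 0 -0.1;-0.15 0.9 0 -0.1;-0.15 0.9 0 -0.1;-0.15 0.9 0 -0.1;-0.15 0.9 0 -0.1"}}

```text
time_s: 25.3
tcp_pos: [0.4599, 0.1721, 0.2353]
ee_rot: [[-0.165, -0.986, -0.005], [-0.986, 0.166, -0.002], [0.003, 0.005, -1.0]]
wrist_force: [0.7, 0.7, -2.9]
gripper_width: 0.634
gripper_force: 30.0
```

>>> {"fn": "move_arm", "kwargs": {"targets": "-0.15 0.9 0 0;-0.15 0.9 0 0;-0.15 0.9 0 0;-0.15 0.9 0 0;-0.15 0.9 0 0;-0.15 0.9 0 0;-0.15 0.7 0 0;-0.15 0.5 0 0;-0.08 0.3 0 0;0 0 0 0"}}

```text
time_s: 26.13
tcp_pos: [0.4291, 0.3446, 0.2361]
ee_rot: [[-0.163, -0.987, -0.002], [-0.987, 0.163, -0.002], [0.002, 0.002, -1.0]]
wrist_force: [-0.2, 0.3, -1.6]
gripper_width: 0.632
gripper_force: 30.0
```

```bash
python3 - <<'E'
from h import *
print(sense()["tcp_pos"])
t=capture("top")["image"];s=capture("side")["image"]
a=cv2.resize(t[150:300,50:370],None,fx=2.4,fy=2.4,interpolation=cv2.INTER_CUBIC)[:, :768]
b=cv2.resize(s[90:384,60:400],None,fx=.8,fy=.8)
o=np.zeros((a.shape[0]+b.shape[0],768,3),np.uint8);o[:a.shape[0],:a.shape[1]]=a;o[a.shape[0]:,:b.shape[1]]=b
cv2.imwrite("pics/c4.png",o[:600])
E
```

```text
[0.42911772 0.34460911 0.23605   ]
```

View pics/c4.png

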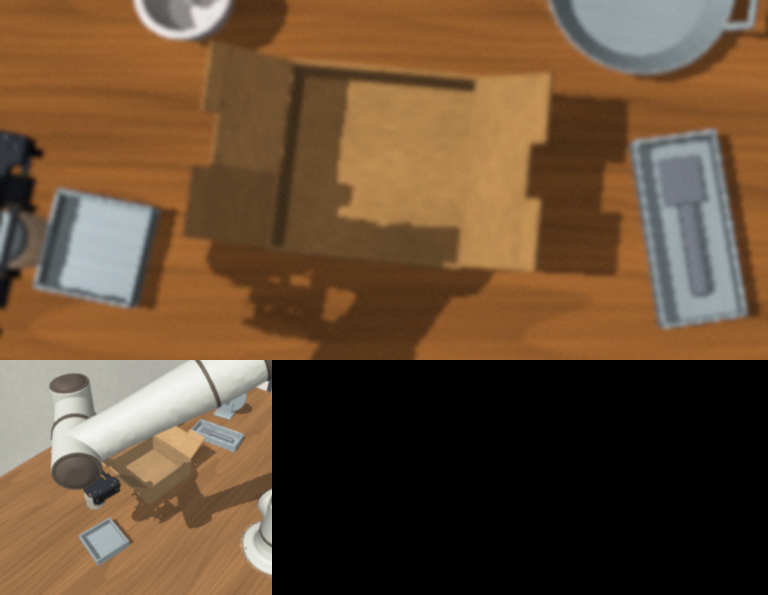

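The spatula lies flat in the utensil tray, both flaps stay open, and the jar hangs over the square tray. I'll lower it gently.

>>> {"fn": "move_arm", "kwargs": {"targets": "0.08 0.1 -0.5 0;0 0 -0.9 0;0 0 -1 0;0 0 -1 0;0 0 -1 0;0 0 -1 0;0 0 -0.9 0;0 0 -0.7 0;0 0 -0.4 0;0 0 -0.2 0"}}

```text
time_s: 27.07
tcp_pos: [0.432, 0.345, 0.046]
ee_rot: [[-0.166, -0.986, -0.002], [-0.986, 0.166, -0.002], [0.003, 0.001, -1.0]]
wrist_force: [0.2, -0.8, -2.1]
gripper_width: 0.632
gripper_force: 30.0
```

>>> {"fn": "move_arm", "kwargs": {"targets": "0 0 -0.1 0;0 0 -0.1 0;0 0 -0.06 0;0 0 0 0;0 0 0 0"}}

```text
time_s: 27.48
tcp_pos: [0.4325, 0.3468, 0.0415]
ee_rot: [[-0.164, -0.986, 0.001], [-0.986, 0.164, 0.001], [-0.001, -0.001, -1.0]]
wrist_force: [0.6, -0.5, -2.2]
gripper_width: 0.632
gripper_force: 30.0
```

>>> {"fn": "move_arm", "kwargs": {"targets": "0 0 -0.1 0;0 0 -0.1 0;0 0 -0.06 0;0 0 -0.03 0;0 0 0 0;0 0 0 0"}}

```text
time_s: 27.98
tcp_pos: [0.4322, 0.3465, 0.0335]
ee_rot: [[-0.164, -0.986, -0.0], [-0.986, 0.164, -0.0], [0.0, 0.0, -1.0]]
wrist_force: [0.2, -0.1, -2.6]
gripper_width: 0.633
gripper_force: 30.0
```

>>> {"fn": "move_arm", "kwargs": {"targets": "0 0 -0.03 0;0 0 0 0;0 0 0 0"}}

```text
time_s: 28.23
tcp_pos: [0.4322, 0.3465, 0.0328]
ee_rot: [[-0.164, -0.986, -0.0], [-0.986, 0.164, 0.0], [-0.0, 0.0, -1.0]]
wrist_force: [0.5, 0.5, -2.5]
gripper_width: 0.636
gripper_force: 30.0
```

>>> {"fn": "move_arm", "kwargs": {"targets": "0 0 -0.03 0;0 0 -0.03 0;0 0 0 0;0 0 0 0"}}

```text
time_s: 28.57
tcp_pos: [0.4323, 0.3465, 0.0326]
ee_rot: [[-0.164, -0.986, 0.0], [-0.986, 0.164, 0.0], [-0.0, -0.0, -1.0]]
wrist_force: [-2.1, -1.7, 6.2]
gripper_width: 0.632
gripper_force: 30.0
```

Contact. I'll release slowly, then back away straight up.

>>> {"fn": "move_arm", "kwargs": {"targets": "0 0 0 0;0 0 0 0;0 0 0 0;0 0 0 0;0 0 0 0", "gripper": 68}}

```text
time_s: 28.98
tcp_pos: [0.4323, 0.3465, 0.0312]
ee_rot: [[-0.164, -0.986, 0.0], [-0.986, 0.164, 0.0], [-0.0, -0.0, -1.0]]
wrist_force: [-0.9, 0.7, 1.2]
gripper_width: 0.775
gripper_force: 0.0
```

>>> {"fn": "move_arm", "kwargs": {"targets": "0 0 0.3 0;0 0 0.5 0;0 0 0.8 0;0 0 1 0;0 0 1 0;0 0 1 0;0 0 1 0;-0.4 0 0.6 0;-0.4 0 0 0;0 0 0 0"}}

```text
time_s: 29.82
tcp_pos: [0.4109, 0.3464, 0.1873]
ee_rot: [[-0.164, -0.986, 0.0], [-0.986, 0.164, 0.002], [-0.002, 0.0, -1.0]]
wrist_force: [-0.1, -0.4, 0.1]
gripper_width: 0.779
gripper_force: 0.0
```

```bash
python3 - <<'E'
from h import *
t=capture("top")["image"];s=capture("side")["image"]
a=cv2.resize(t[150:300,30:370],None,fx=2.2,fy=2.2,interpolation=cv2.INTER_CUBIC)
b=cv2.resize(s[150:384,100:420],None,fx=1.1,fy=1.1)
o=np.zeros((a.shape[0]+b.shape[0],a.shape[1],3),np.uint8);o[:a.shape[0]]=a;o[a.shape[0]:,:b.shape[1]]=b
cv2.imwrite("pics/c5.png",o[:600,:800])
E
```

```text
(no output)
```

View pics/c5.png

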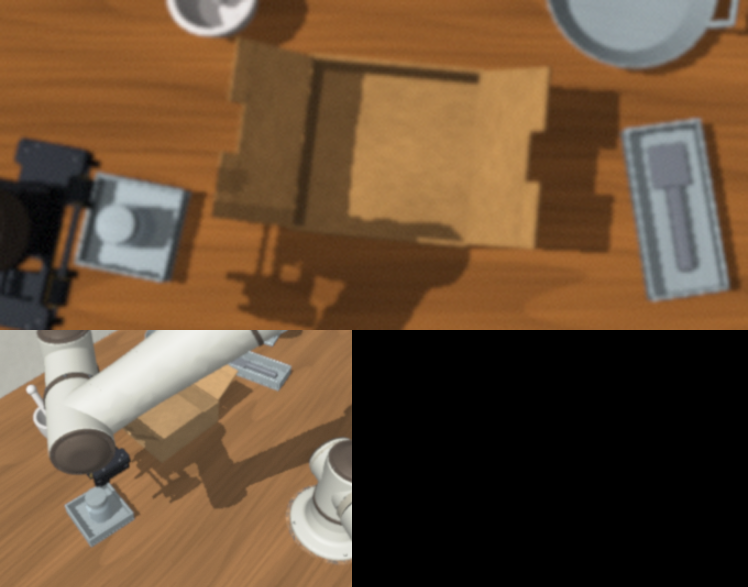

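The jar stands upright in the square tray, the spatula lies flat in the utensil tray, and both flaps are folded back with the robot clear of everything.

```bash
python3 -c "
from station import *
print(finish_job())"
```

```text
the job is handed in; nothing more can be done
None
```

The job is handed in at about 30 s of the 72 s allowed: both flaps are folded well back, the spatula lies flat in the utensil tray, and the jar stands upright in the square tray; the pan, mortar and lid clamp were not touched.

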